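# Hang the check weight on the bag scale

## Robot

A 6-joint arm with a two-finger parallel gripper is mounted at the origin on the work surface. World frame = base frame: x ahead of the robot, y to its left, z up, the work surface at z = 0. Lengths are in m, angles in rad, forces in N, time in s.
With the tool pointing down it reaches from about 0.35 to 0.975 m from the base axis. Payload 4.9 kg.
Tool frame: the origin (TCP) lies at the very end of the fingers, on their centre line; the grasp point (between the pads) lies 19 mm behind it; x points along the fingers, y is the direction in which the jaws open and shut, and the axes are right-handed (so a half turn about x gives the same grasp; the last joint's range is limited). The gripper opens to 85 mm and grips with 20 to 120 N. Pads are 22 mm wide; open, the fingers measure 114 mm over their backs; the gripper's body (76 mm by 85 mm) begins 54 mm behind the grasp point. The pads swing forward as they close: fully open they stand 13 mm farther back than shut.
Start: joints at [-1.448, 0.053, 1.613, -0, 1.476, -0.119], TCP at [0.15, -0.607, 0.231] pointing down, gripper open.
Joint ranges: [-3.01, 3.01], [-1.01, 2.22], [0.06, 2.58], [-1.02, 4.17], [0.09, 2.62], [-3.14, 3.14]. Speed limits (rad/s): [2.57, 2.57, 3.14, 3.14, 3.14, 3.14].

## Interface

Orientations are given as a unit quaternion [w, x, y, z].
In Python, from plant import manip gives the robot as it stands.
- The arm moves only by the tool play_rows, never from a script. Its argument "plan" is a list of rows, each a list of 5 numbers: the shift along the tool's x, y, z in mm, then the turn about the tool's x in rad, then the closure, from -1 (fully open) to 1 (shut). A call has 1 to 8 rows; each row is the pose to reach, as a shift and turn from the pose commanded when the call began, along the tool's axes at that moment; what a row does not reach only later rows make up. A row lasts 1/8 s, in which the tool goes at most 62.5 mm and 10.7 degrees, less where a joint would pass 70% of its speed; a pose out of reach is approached as far as the arm can. A call with a gripper value outside its range is refused whole. The fingers move at their own pace and stop on an object; the grip force is fixed at half the most. Time passes only in rows, so rows that repeat a pose let the fingers close. It gives the time, the measured TCP pose, the force and the opening at its end, in the units of the state.
- manip.state(): the state, without advancing time (a new reading comes with each control period).
- manip.grab_frame(name): name is "scene" or "top" or "wrist"; returns a dict with "img" (420x560x3 uint8, red, green, blue), "range_z" (420x560 float32, m along the optical axis (not along the pixel's ray), 0 where there is no reading), "fx", "fy", "cx", "cy" (pixels), "origin" and "rotation" of the camera in the world. Camera axes: x right, y up, looking along -z (the intrinsics and any distortion apply to the point x, -y, -z); pixel columns grow to the right and rows downward; lengths in m; the calibration is good to about 2 mm. A picture is of the moment at which its call begins.
- manip.job_done(): hands the job in, once; it reports no verdict.
The state is a dict: "time": time; "joint_pos": joint angles; "joint_vel": joint speeds; "joint_efforts": joint torques, N m; "tool_pos": TCP position; "tool_rot": TCP orientation; "contact_force": force on the tool from outside, world axes, zero at the start; "ft_torque": the same for the moment, N m; "gripper_width": opening from 0.0 (shut) to 1.0 (fully open).
Only numpy, scipy, OpenCV 4.12 (cv2) and the standard library are available. Lean on these libraries where they do the work, as an engineer would, in place of code of your own. Each camera call takes 0.05 s, during which the arm holds its last target. There are 200 camera calls.

## Task

Set up the daily check of the blood-bag scale: lift the check weight out of its storage cup and hang it by its eye on the scale's hook, so that it hangs free and the hook alone carries it. Once it hangs there, stack the emptied cup upright inside the other empty cup, fully home, with that lower cup still standing on the bench. Leave the jar, the tape roll and the tube rack where they are.

Things in the scene. Friction and masses are not known exactly. Their poses are not given: they have to be found in the camera images.
- scale: Hanging bag scale, fixed: cream base plate 200 x 140 x 18 mm (x, y, z), grey column 30 x 44 mm and 215 mm high standing 75 mm behind (+x) the base's centre, cream boxes up to 78 mm high beside the column's foot. Its steel hook points along its -x axis. Origin: centre of the base's underside, z up.
- hook_seat (a point): Point on the axis of the hook's level shank (dark steel bar, 8 mm diameter), 170 mm above the bench unloaded: hang the weight about here. In its frame, which turns with the scale, the shank runs along x from the blue carriage (x = +75 mm) to x = -30 mm, then the tip turns up, ending at x = -43 mm, its top 13 mm above the axis. The space above is free; below is only the base plate.
- hook (a joint): How far the spring-loaded hook has sunk, m: 0 unloaded (170 mm above the bench), 0.025 at its lower stop. The check weight sinks it by about 0.010 to 0.015.
- weight: Check weight, 0.36 kg, 103 mm tall: brass cylinder 32 mm in diameter, 44 mm high, and on it an upright steel plate 8 mm thick (x), 40 mm wide (y), z = 44 to 103 mm. A round eye, 28 mm in diameter, pierces it along x at z = 65 mm; the plate above the eye (z = 79 to 103) is the grip. Starts upright in cup_full on its 5 mm floor. Origin: centre of the underside, z up.
- weight_eye (a point): Centre of the weight's eye, 65 mm above the weight's underside; the eye's axis is its x axis.
- cup_full: Cup holding the weight at the start. Red plastic, 0.09 kg, 56 mm high, wall 2.5, floor 5 mm: lower part 41 (foot) to 47 mm in diameter, shoulder at z = 27 to 31 mm, upper band 60 mm in diameter (55 inside) from z = 31 to the rim. Stacked, its shoulder rests on the lower cup's rim, its foot about 27 mm above the lower foot. Origin: centre of the underside, z up.
- cup_empty: The other cup, just the same, empty, standing on the bench. Origin: centre of the underside, z up.
- jar: Bystander: closed jar 50 mm in diameter, 75 mm high. Origin: centre of the underside.
- tape: Bystander: green roll of tape lying flat, 64 mm in diameter, 19 mm high. Origin: centre of the underside.
- tube_rack: Bystander: white tube rack 50 x 120 mm (x, y) with four capped tubes, 92 mm high. Origin: centre of the underside.
Things that resemble listed ones, but are neither listed nor needed, are in the scene too. Of the things shaped like the weight, the brass one is meant.

How it is judged:
By the outcome, as a careful person would: the job done as asked, in the order asked, and still so for the second after the job is handed in, with the robot touching nothing.
It also fails if it takes over 64 s, if anything falls off the work surface, if the arm or the gripper's body presses on something with over 40 N, if the wrist force passes 120 N, or if a joint passes its speed limit or range.

## Working session

There is one attempt and no reset: what is moved stays moved. The work goes in short steps, Python scripts to look and compute and a tool call to move; the robot and the scene stay as the last step left them, time stands still between calls to the robot, and variables do not carry over. Pictures are saved under pics/ and viewed, about 8 in all and at most 12, crops included, and the job is handed in when it is done.

Besides the shell and the picture viewer there is one more tool, called as name([rows], argument=value, ...), one row to a line, values as JSON. play_rows: Moves the arm, as the interface text tells. Its arguments: {"type":"object","properties":{"plan":{"type":"array"}},"required":["plan"]}

```bash
mkdir -p pics; cat > h.py <<'E'
import numpy as np, cv2
from plant import manip
def grab(n):
    f=manip.grab_frame(n); return f
def save(f,name): cv2.imwrite('pics/'+name,cv2.cvtColor(f['img'],cv2.COLOR_RGB2BGR))
def pts(f):
    h,w=f['range_z'].shape; v,u=np.mgrid[:h,:w]; d=f['range_z']
    p=np.stack([(u-f['cx'])/f['fx']*d,-(v-f['cy'])/f['fy']*d,-d],-1)
    P=p@np.array(f['rotation']).T+np.array(f['origin']); P[d==0]=np.nan
    return P
E
python3 - <<'E'
from h import *
import pickle
for n in ['scene','top']:
    f=grab(n); save(f,n+'1.png'); print(n,{k:f[k] for k in f if k not in('img','range_z')},(f['range_z']>0).mean())
    pickle.dump(f,open(n+'1.pkl','wb'))
print(manip.state())
E
```

```text
scene {'fx': 394.7008927338988, 'fy': 394.7008927338988, 'cx': 276.1361356664746, 'cy': 209.1357376605944, 'origin': array([ 1.08430267, -0.1971667 ,  0.92356027]), 'rotation': array([0.7810403 , 0.24572608, 0.17412165, 0.5470616 ])} 0.995875850340136
top {'fx': 510.8761962598892, 'fy': 510.8761962598892, 'cx': 279.4849248608667, 'cy': 213.76830752088705, 'origin': array([ 0.30780902, -0.02804728,  1.32533898]), 'rotation': array([ 0.72301355,  0.07249319, -0.06988383, -0.68345622])} 0.9961394557823129
{'time': 0.1, 'joint_pos': array([-1.44799927e+00,  5.33043228e-02,  1.61414885e+00,  3.23019809e-06,
        1.47600556e+00, -1.18978837e-01]), 'joint_vel': array([-0.00081108, -0.00215355, -0.00450956, -0.00036099,  0.00095953,
        0.00048454]), 'joint_efforts': array([ 3.18664543e-04, -3.94899917e+01, -3.71362674e+01, -9.54471216e-05,
        3.92136863e-03, -1.28943459e-06]), 'tool_pos': array([ 0.14958688, -0.60625664,  0.23018229]), 'tool_rot': array([-0.08461273, -0.70194586, -0.08593225,  0.70194611]), 'contact_force': array([ 0.31720918, -0.0885986 ,  0.29838154]), 'ft_torque': array([ 0.02470294,  0.01558638, -0.0022832 ]), 'gripper_width': 1.0019573052621333}
```

Rotation is a quaternion [w,x,y,z].

```bash
python3 - <<'E'
s=open('h.py').read()
s=s.replace("from plant","from scipy.spatial.transform import Rotation as R\nfrom plant").replace("np.array(f['rotation']).T","R.from_quat(np.roll(f['rotation'],-1)).as_matrix().T")
open('h.py','w').write(s)
E
python3 - <<'E'
from h import *
import pickle
for n in ['scene','top']:
    f=pickle.load(open(n+'1.pkl','rb')); P=pts(f); print(n,np.round(P[::70,::80],3).reshape(-1,3)[::3].tolist())
E
```

```text
scene [[0.178, -0.438, 0.532], [0.235, 0.025, 0.478], [0.117, 0.839, 0.278], [-0.284, -0.174, 0.001], [0.055, 0.66, 0.023], [-0.005, -0.487, -0.0], [0.265, 0.249, 0.0], [0.204, -0.724, -0.002], [0.48, -0.084, 0.056], [0.676, 0.565, -0.0], [0.58, -0.331, 0.001], [0.788, 0.241, -0.0], [0.691, -0.535, 0.001], [0.878, -0.019, 0.001]]
top [[1.647, 1.311, -0.75], [1.713, 0.227, -0.756], [1.771, -0.861, -0.749], [1.349, 0.554, -0.755], [1.406, -0.502, -0.75], [0.752, 0.538, 0.002], [0.789, -0.114, 0.002], [0.547, 0.726, -0.002], [0.583, 0.09, 0.001], [0.619, -0.546, -0.0], [0.384, 0.269, 0.055], [0.422, -0.335, 0.005], [0.205, 0.449, 0.043], [0.236, -0.136, 0.002]]
```

View pics/scene1.png

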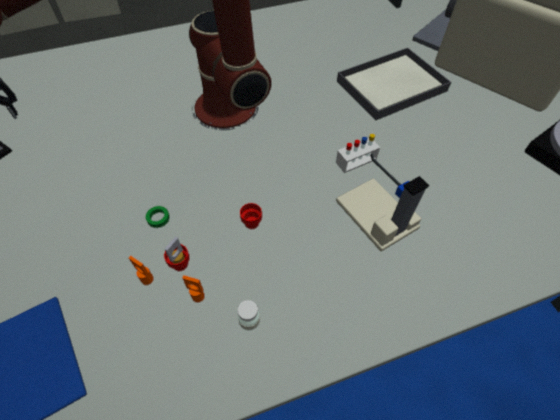

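View pics/top1.png

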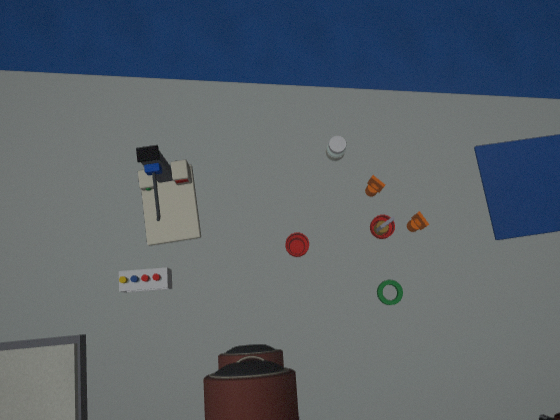

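Scene view: the cup with the weight is at (177,257), the empty cup at (251,215), and the scale at (380,215) with its hook running from (403,187) to (375,160). The two orange things are decoys. The top view shows the same cups at (382,227) and (297,245), and the hook from (154,172) to (158,220).

```bash
python3 - <<'E'
from h import *
import pickle
for n in ['scene','top']:
    f=pickle.load(open(n+'1.pkl','rb')); P=pts(f); hsv=cv2.cvtColor(f['img'],cv2.COLOR_RGB2HSV)
    H,S,V=cv2.split(hsv); z=P[...,2]
    red=((H<5)|(H>175))&(S>180)&(V>80)&(P[...,0]>.25)&(abs(P[...,1])<.4)
    nb,l,st,c=cv2.connectedComponentsWithStats(red.astype(np.uint8))
    for i in range(1,nb):
        if st[i,4]>60:
            q=P[(l==i)&(z>.046)&(z<.065)]
            if len(q)>8:
                (a,b),r=cv2.minEnclosingCircle(q[:,:2].astype(np.float32)); print(n,'cup',c[i].round(),st[i,4],'rim',round(a,4),round(b,4),round(r,4),np.nanmax(q[:,2]).round(3))
                m=(np.hypot(P[...,0]-a,P[...,1]-b)<.04)&(z>.068)
                if m.sum()>5:
                    q=P[m]; print(' plate',m.sum(),q.mean(0).round(4),cv2.minAreaRect(q[:,:2].astype(np.float32)),q[:,2].max().round(3), 'w axis', np.linalg.eigh(np.cov(q[:,:2].T)))
    # hook
    m=(z>.15)&(z<.19)&(P[...,0]>.35)&(P[...,1]>.1)&(P[...,1]<.5)&(V<110)
    q=P[m]; print(n,'hook',m.sum())
    if m.sum()>5: print(cv2.minAreaRect(q[:,:2].astype(np.float32)),q[np.argsort(q[:,0])][::max(1,len(q)//15)].round(3).tolist())
    b=(H>100)&(H<130)&(S>150)&(V>80)&(z>.1)&(P[...,1]>.1)&(P[...,1]<.5)&(P[...,0]>.35); print('blue',P[b].mean(0),P[b].min(0),P[b].max(0))
    m=(z>.012)&(z<.024)&(P[...,0]>.35)&(P[...,1]>.1)&(P[...,1]<.5)&(V>130)&(S<90)
    nb,l,st,c=cv2.connectedComponentsWithStats(m.astype(np.uint8)); i=1+st[1:,4].argmax(); q=P[l==i]
    print('base',cv2.minAreaRect(q[:,:2].astype(np.float32)))
E
```

```text
scene cup [250. 214.] 242 rim 0.4968 -0.0606 0.03 0.059
scene cup [179. 259.] 132 rim 0.5548 -0.2729 0.0291 0.058
 plate 169 [ 0.5558 -0.2734  0.0958] ((0.5538378357887268, -0.27342689037323), (0.010667121037840843, 0.04124132916331291), 38.327171325683594) 0.11 w axis EighResult(eigenvalues=array([7.14366054e-06, 1.69698340e-04]), eigenvectors=array([[-0.8029461 , -0.59605165],
       [-0.59605165,  0.8029461 ]]))
scene hook 414
((0.5998507142066956, 0.2719753086566925), (0.16655299067497253, 0.040990330278873444), 17.113462448120117) [[0.516, 0.263, 0.182], [0.537, 0.266, 0.172], [0.557, 0.277, 0.171], [0.578, 0.279, 0.174], [0.598, 0.283, 0.171], [0.617, 0.288, 0.171], [0.637, 0.272, 0.16], [0.647, 0.275, 0.185], [0.656, 0.273, 0.183], [0.663, 0.273, 0.171], [0.668, 0.275, 0.169], [0.673, 0.276, 0.168], [0.675, 0.307, 0.183], [0.677, 0.299, 0.157], [0.679, 0.29, 0.164], [0.68, 0.28, 0.159]]
blue [0.63648663 0.28027492 0.18456739] [0.62380582 0.27032701 0.17375981] [0.64929936 0.2984551  0.20587965]
base ((0.5634793639183044, 0.2752167284488678), (0.14658068120479584, 0.13925719261169434), 12.200456619262695)
top cup [298. 246.] 195 rim 0.474 -0.0726 0.0187 0.058
top hook 317
((0.592740535736084, 0.2820329964160919), (0.1666397750377655, 0.03948916122317314), 4.433919429779053) [[0.511, 0.258, 0.183], [0.527, 0.265, 0.17], [0.541, 0.264, 0.172], [0.556, 0.273, 0.169], [0.569, 0.269, 0.174], [0.582, 0.278, 0.169], [0.598, 0.281, 0.172], [0.611, 0.279, 0.176], [0.623, 0.3, 0.164], [0.625, 0.281, 0.184], [0.629, 0.27, 0.174], [0.641, 0.289, 0.187], [0.645, 0.284, 0.182], [0.65, 0.272, 0.186], [0.66, 0.269, 0.17], [0.676, 0.273, 0.171]]
blue [0.63426755 0.28580255 0.18378484] [0.6228031  0.26765952 0.17655994] [0.64667205 0.30393654 0.18848691]
base ((0.5688571929931641, 0.27269935607910156), (0.16323329508304596, 0.1366148293018341), 12.240099906921387)
```

```bash
cat >> h.py <<'E'
def go(target,yaw):
    "shift (mm) in tool axes and turn to bring TCP to target with tool y along yaw (deg, mod 180)"
    s=manip.state(); M=R.from_quat(np.roll(s['tool_rot'],-1)).as_matrix()
    d=M.T@(np.array(target)-s['tool_pos'])*1000
    cur=np.degrees(np.arctan2(M[1,1],M[0,1])); t=(yaw-cur+90)%180-90
    print('t',round(s['time'],2),'pos',s['tool_pos'].round(4),'yaw',cur.round(1),'xaxis',M[:,0].round(3),'j6',s['joint_pos'][5].round(2))
    print('shift',d.round(1),'turn about tool x (rad, sign for x down)',round(-np.radians(t),3),'F',s['contact_force'].round(1),'w',round(s['gripper_width'],3))
E
python3 -c "
from h import *
go([.54,-.29,.25],126.6)
f=grab('wrist');save(f,'w0.png');M=R.from_quat(np.roll(f['rotation'],-1)).as_matrix();print(f['origin'],M,f['fx'])"
```

```text
t 0.1 pos [ 0.1496 -0.6063  0.2302] yaw -76.1 xaxis [-0.     0.002 -1.   ] j6 -0.12
shift [ -19.3 -213.6 -454.8] turn about tool x (rad, sign for x down) -0.397 F [ 0.3 -0.1  0.3] w 1.002
[ 0.22195337 -0.58924146  0.3727301 ] [[ 0.23924341  0.92864459  0.28351688]
 [-0.97095556  0.22966053  0.06709197]
 [-0.00280804 -0.29133361  0.9566174 ]] 326.46737637739824
```

play_rows([
  [-20,-50,-106,-0.1,-0.4],
  [-20,-80,-170,-0.2,-0.4],
  [-20,-107,-228,-0.3,-0.4],
  [-20,-134,-285,-0.4,-0.4],
  [-20,-161,-343,-0.4,-0.4],
  [-20,-188,-400,-0.4,-0.4],
  [-20,-214,-455,-0.4,-0.4],
  [-20,-214,-455,-0.4,-0.4],
])

```text
time: 1.15
tool_pos: [0.5384, -0.2909, 0.2511]
tool_rot: [-0.223, -0.671, -0.223, 0.671]
contact_force: [0.1, -0.5, 0.7]
gripper_width: 0.702
```

```bash
python3 - <<'E'
from h import *
import pickle
go([.555,-.273,.25],126.6)
f=grab('wrist');save(f,'w1.png');pickle.dump(f,open('w1.pkl','wb'))
P=pts(f); m=(np.hypot(P[...,0]-.555,P[...,1]+.273)<.05)&(P[...,2]>.07)&(P[...,2]<.13)
q=P[m];print(m.sum(),cv2.minAreaRect(q[:,:2].astype(np.float32)),q.max(0))
t=P[m&(P[...,2]>.1)];print(len(t),t.mean(0),cv2.minAreaRect(t[:,:2].astype(np.float32)))
r=(P[...,2]>.05)&(P[...,2]<.06)&(np.hypot(P[...,0]-.555,P[...,1]+.273)<.05); print(r.sum(),cv2.minEnclosingCircle(P[r][:,:2].astype(np.float32)))
E
```

```text
t 1.15 pos [ 0.5384 -0.2909  0.2511] yaw -53.2 xaxis [-0. -0. -1.] j6 0.31
shift [  1.1  -4.4 -24. ] turn about tool x (rad, sign for x down) 0.003 F [ 0.1 -0.5  0.7] w 0.702
640 ((0.5517584681510925, -0.27553197741508484), (0.00841353926807642, 0.040014732629060745), 38.204647064208984) [ 0.5671319  -0.25743598  0.11006353]
472 [ 0.55217173 -0.27527083  0.10731789] ((0.5517253875732422, -0.2755122184753418), (0.008358537219464779, 0.03995722532272339), 37.9437141418457)
609 ((0.5516473054885864, -0.27546679973602295), 0.03007153607904911)
```

View pics/w1.png

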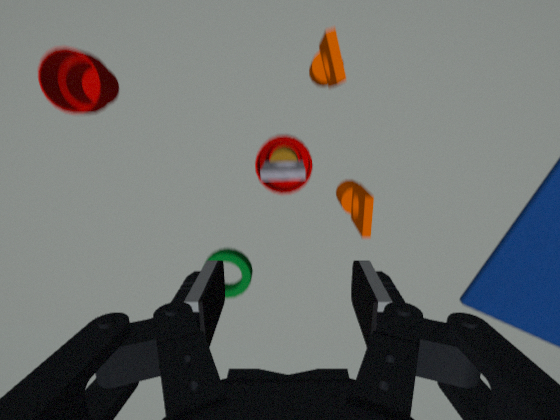

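Wrist view: the weight's plate is at (283,171) inside the red cup, and an orange decoy at (355,205) clears the jaws. I'll correct the pose and descend.

```bash
python3 - <<'E'
from h import *
go([.5517,-.2755,.064],128)
E
```

```text
t 1.2 pos [ 0.543  -0.2857  0.2509] yaw -52.9 xaxis [ 0.004  0.004 -1.   ] j6 0.31
shift [186.9  -2.6 -12. ] turn about tool x (rad, sign for x down) -0.015 F [-0.3  4.4 -0.2] w 0.701
```

play_rows([
  [30,-3,-10,0,-0.4],
  [60,-5,-19,0,-0.4],
  [80,-5,-19,-0.01,-0.4],
  [85,-5,-19,-0.01,-0.4],
  [85,-5,-19,-0.01,-0.4],
  [85,-5,-19,-0.01,-0.4],
])

```text
time: 1.95
tool_pos: [0.5499, -0.2781, 0.168]
tool_rot: [0.227, 0.671, 0.225, -0.669]
contact_force: [-0.3, 0.7, -0.2]
gripper_width: 0.696
```

```bash
cat > meas.py <<'E'
from h import *
go([.5517,-.2755,.064],128)
f=grab('wrist')
P=pts(f); m=(np.hypot(P[...,0]-.555,P[...,1]+.273)<.05)&(P[...,2]>.07)&(P[...,2]<.12)
q=P[m&(P[...,2]>.095)];print(len(q),q.mean(0),cv2.minAreaRect(q[:,:2].astype(np.float32)),q.max(0))
r=(P[...,2]>.05)&(P[...,2]<.06)&(np.hypot(P[...,0]-.555,P[...,1]+.273)<.05); print(r.sum(),cv2.minEnclosingCircle(P[r][:,:2].astype(np.float32)))
go([.5517,-.2755,.064],128)
E
python3 meas.py
```

```text
t 1.95 pos [ 0.5499 -0.2781  0.168 ] yaw -52.7 xaxis [ 0.002 -0.001 -1.   ] j6 0.33
shift [104.   -1.2  -2.9] turn about tool x (rad, sign for x down) -0.012 F [-0.3  0.7 -0.2] w 0.696
1046 [ 0.55275948 -0.27491706  0.10580715] ((0.5518178343772888, -0.2757713496685028), (0.008989044465124607, 0.03996472433209419), 38.4832878112793) [ 0.56717468 -0.25754253  0.10966744]
1062 ((0.5518349409103394, -0.2757635712623596), 0.03002815507352352)
t 2.0 pos [ 0.5499 -0.2779  0.1679] yaw -52.7 xaxis [ 0.002 -0.001 -1.   ] j6 0.33
shift [103.9  -1.1  -2.8] turn about tool x (rad, sign for x down) -0.012 F [ 1.1 -0.5  0.1] w 0.7
```

play_rows([
  [40,-1,-3,-0.02,-0.4],
  [80,-1,-3,-0.02,-0.4],
  [98,-1,-3,-0.02,-0.4],
  [104,-1,-3,-0.02,-0.4],
  [104,-1,-3,-0.02,0.5],
  [104,-1,-3,-0.02,0.5],
  [104,-1,-3,-0.02,0.5],
  [104,-1,-3,-0.02,0.5],
])

```text
time: 3.0
tool_pos: [0.5521, -0.2753, 0.064]
tool_rot: [0.234, 0.668, 0.232, -0.667]
contact_force: [0.1, -0.1, 5.5]
gripper_width: 0.459
```

play_rows([
  [0,0,0,0,0.5],
  [-10,0,0,0,0.5],
  [-40,0,0,0,0.5],
  [-80,0,0,0,0.5],
  [-120,0,0,0,0.5],
  [-160,0,0,0,0.5],
  [-170,0,0,0,0.5],
  [-170,0,0,0,0.5],
])

```text
time: 4.0
tool_pos: [0.5507, -0.2743, 0.2314]
tool_rot: [-0.233, -0.667, -0.233, 0.668]
contact_force: [0.7, 0.4, -4.9]
gripper_width: 0.458
```

```bash
cat >> meas.py <<'E'
E
python3 - <<'E'
from h import *
go([.40,.15,.25],102)
f=grab('wrist'); save(f,'w2.png'); s=manip.state(); M=R.from_quat(np.roll(s['tool_rot'],-1)).as_matrix()
P=(pts(f)-s['tool_pos'])@M*1000   # tool frame mm
m=(abs(P[...,1])<45)&(abs(P[...,2])<25)&(P[...,0]>-60)&(P[...,0]<80)
v,u=np.nonzero(m); q=P[m]; i=np.arange(0,len(q),max(1,len(q)//12)); print(len(q)); print(np.c_[u,v,q][i].round(0))
E
```

```text
t 4.0 pos [ 0.5507 -0.2743  0.2314] yaw -51.5 xaxis [-0.001  0.001 -1.   ] j6 0.32
shift [ -18.2 -425.9 -146.1] turn about tool x (rad, sign for x down) 0.462 F [ 0.7  0.4 -4.9] w 0.458
20847
[[287. 209.  56.   1. -16.]
 [304. 248.  14.  10.  -7.]
 [269. 267.   3.  -8.  -1.]
 [215. 279. -21. -29.  -8.]
 [330. 290. -23.  19.  -3.]
 [325. 300. -31.  16.  -4.]
 [209. 309. -51. -25. -13.]
 [412. 315. -54.  41. -12.]
 [422. 321. -57.  43. -13.]
 [168. 328. -54. -38.  -7.]
 [268. 337. -45.  -6.   2.]
 [158. 354. -59. -40.  -2.]
 [416. 389. -60.  43.  11.]]
```

View pics/w2.png

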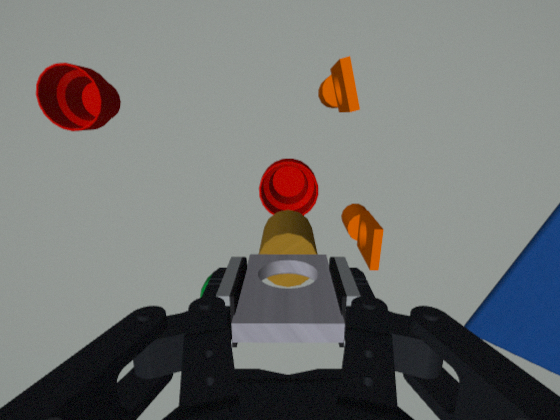

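The weight is held upright by its plate edges (eye at (288,272)) and the cup, now empty, is still standing at (288,187). Next I stage in front of the hook tip.

```bash
python3 -c "
from h import *
go([.465,.249,.231],102.2)"
```

```text
t 4.05 pos [ 0.5502 -0.274   0.2299] yaw -51.5 xaxis [-0.003  0.002 -1.   ] j6 0.32
shift [ 2.000e-01 -4.623e+02 -2.588e+02] turn about tool x (rad, sign for x down) 0.459 F [-0.6  0.4 -4.4] w 0.459
```

play_rows([
  [0,-15,-8,0.0,0.5],
  [0,-55,-31,0.06,0.5],
  [0,-105,-59,0.12,0.5],
  [0,-155,-87,0.18,0.5],
  [0,-205,-115,0.24,0.5],
  [0,-255,-143,0.3,0.5],
  [0,-305,-171,0.36,0.5],
  [0,-345,-193,0.4,0.5],
])

```text
time: 5.05
tool_pos: [0.4852, 0.1182, 0.2304]
tool_rot: [-0.096, -0.7, -0.096, 0.702]
contact_force: [0.3, 0.2, -3.2]
gripper_width: 0.458
```

```bash
python3 -c "
from h import *
go([.465,.249,.231],102.2)"
```

```text
t 5.05 pos [0.4852 0.1182 0.2304] yaw -74.4 xaxis [-0.003  0.    -1.   ] j6 1.39
shift [  -0.5 -131.4  -15.7] turn about tool x (rad, sign for x down) 0.059 F [ 0.3  0.2 -3.2] w 0.458
```

play_rows([
  [0,-50,-6,0.03,0.5],
  [0,-95,-11,0.06,0.5],
  [0,-120,-15,0.06,0.5],
  [0,-131,-16,0.06,0.5],
  [0,-131,-16,0.06,0.5],
  [0,-131,-16,0.06,0.5],
  [0,-131,-16,0.06,0.5],
])

```text
time: 5.92
tool_pos: [0.4679, 0.2452, 0.2323]
tool_rot: [-0.074, -0.703, -0.074, 0.703]
contact_force: [0.5, -0.1, -3.9]
gripper_width: 0.457
```

```bash
cat > hook.py <<'E'
from h import *
import sys
go([.465,.249,.231],102.2)
f=grab('wrist'); save(f,sys.argv[1]); P=pts(f); s=manip.state()
z=P[...,2]; V=f['img'].max(-1)
m=(z>.155)&(z<.2)&(P[...,0]>.505)&(abs(P[...,1]-(.268+.216*(P[...,0]-.553)))<.02)&(P[...,0]<.61)
q=P[m]; print('hook n',m.sum())
for a in np.arange(.505,.615,.01):
    b=q[(q[:,0]>=a)&(q[:,0]<a+.01)]
    if len(b)>3: print(a.round(3),len(b),'y %.4f %.4f'%(b[:,1].min(),b[:,1].max()),'ymean %.4f'%b[:,1].mean(),'z %.4f %.4f'%(b[:,2].min(),b[:,2].max()),'xmin %.4f'%b[:,0].min())
E
python3 hook.py w3.png
```

```text
t 5.92 pos [0.4679 0.2452 0.2323] yaw -77.9 xaxis [-0. -0. -1.] j6 1.7
shift [ 1.3 -4.3  2.1] turn about tool x (rad, sign for x down) -0.003 F [ 0.5 -0.1 -3.9] w 0.457
hook n 2212
0.505 66 y 0.2586 0.2662 ymean 0.2623 z 0.1786 0.1838 xmin 0.5115
0.515 250 y 0.2584 0.2679 ymean 0.2631 z 0.1713 0.1838 xmin 0.5151
0.525 228 y 0.2606 0.2706 ymean 0.2653 z 0.1693 0.1753 xmin 0.5250
0.535 253 y 0.2627 0.2725 ymean 0.2676 z 0.1697 0.1757 xmin 0.5350
0.545 259 y 0.2648 0.2743 ymean 0.2696 z 0.1691 0.1755 xmin 0.5450
0.555 254 y 0.2674 0.2771 ymean 0.2720 z 0.1694 0.1751 xmin 0.5550
0.565 272 y 0.2695 0.2789 ymean 0.2742 z 0.1692 0.1758 xmin 0.5651
0.575 288 y 0.2716 0.2809 ymean 0.2762 z 0.1695 0.1754 xmin 0.5750
0.585 302 y 0.2736 0.2835 ymean 0.2783 z 0.1694 0.1752 xmin 0.5850
0.595 40 y 0.2757 0.2835 ymean 0.2787 z 0.1710 0.1749 xmin 0.5950
```

View pics/w3.png

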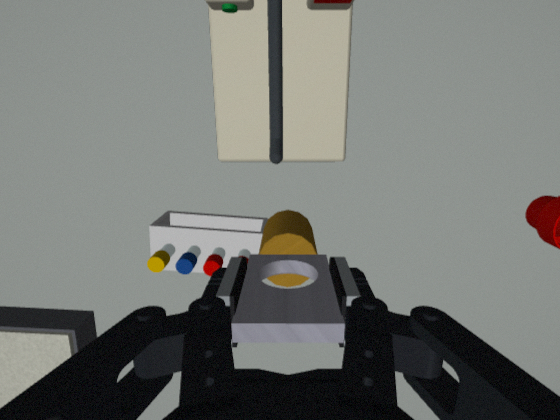

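The hook tip is at (276,160), straight ahead, and the eye is at (288,275). The shank's yaw is 12.2°, and the seat is at about (0.5535, 0.2705).

```bash
python3 -c "
from h import *
go([.4685,.2521,.169],102.2)
go([.5535,.2705,.169],102.2)
f=grab('wrist');P=pts(f);s=manip.state();M=R.from_quat(np.roll(s['tool_rot'],-1)).as_matrix()
T=(P-s['tool_pos'])@M*1000
for v in (325,330,335):print(v,np.nanmean(T[v,260:310],0).round(1))
for v in (258,):print(v,np.nanmean(T[v,260:310],0).round(1))
m=f['img'].astype(int);print([ (u,m[325,u].tolist(),T[325,u].round(0).tolist()) for u in (230,234,238,242,335,339,343,347)])
"
```

```text
t 5.97 pos [0.468  0.2453 0.2323] yaw -77.9 xaxis [ 0. -0. -1.] j6 1.7
shift [63.3 -6.6 -2. ] turn about tool x (rad, sign for x down) -0.003 F [-0.5 -0.2 -2.5] w 0.454
t 5.97 pos [0.468  0.2453 0.2323] yaw -77.9 xaxis [ 0. -0. -1.] j6 1.7
shift [ 63.3  -6.8 -88.9] turn about tool x (rad, sign for x down) -0.003 F [-0.5 -0.2 -2.5] w 0.454
325 [-43.9  -0.4  -2.6]
330 [-43.9  -0.6  -0.6]
335 [-43.9  -0.6   1.6]
258 [ 9.7 -1.1 -3.5]
[(230, [22, 20, 26], [-40.0, -21.0, 0.0]), (234, [140, 141, 148], [-43.0, -19.0, -2.0]), (238, [138, 140, 148], [-42.0, -17.0, -2.0]), (242, [136, 135, 147], [-43.0, -16.0, -2.0]), (335, [140, 138, 150], [-44.0, 17.0, -3.0]), (339, [141, 139, 151], [-44.0, 19.0, -3.0]), (343, [144, 143, 155], [-45.0, 20.0, -3.0]), (347, [22, 21, 23], [-43.0, 22.0, -2.0])]
```

play_rows([
  [20,-3,-1,0,0.5],
  [45,-7,-2,0,0.5],
  [60,-7,-2,0,0.5],
  [63,-7,-2,0,0.5],
  [63,-7,-2,0,0.5],
  [63,-7,-2,0,0.5],
])

```text
time: 6.78
tool_pos: [0.4689, 0.2536, 0.1705]
tool_rot: [0.075, 0.704, 0.075, -0.702]
contact_force: [0.7, -0.4, -3.8]
gripper_width: 0.454
```

```bash
python3 -c "
from h import *
go([.5535,.2705,.169],102.2)"
```

```text
t 6.78 pos [0.4689 0.2536 0.1705] yaw -77.9 xaxis [ 0.002  0.001 -1.   ] j6 1.72
shift [  1.7   1.2 -86.3] turn about tool x (rad, sign for x down) -0.001 F [ 0.7 -0.4 -3.8] w 0.454
```

play_rows([
  [1,1,-12,0,0.5],
  [1,1,-24,0,0.5],
  [1,1,-36,0,0.5],
  [1,1,-48,0,0.5],
  [1,1,-60,0,0.5],
  [1,1,-72,0,0.5],
  [1,1,-82,0,0.5],
  [1,1,-86,0,0.5],
])

```text
time: 7.78
tool_pos: [0.5531, 0.2705, 0.1682]
tool_rot: [-0.075, -0.703, -0.075, 0.703]
contact_force: [0.5, 0.4, -3.9]
gripper_width: 0.456
```

```bash
python3 -c "
from h import *
go([.5535,.2705,.1415],102.2)
f=grab('wrist'); save(f,'w4.png')"
```

```text
t 7.78 pos [0.5531 0.2705 0.1682] yaw -77.9 xaxis [-0. -0. -1.] j6 1.69
shift [26.7  0.1 -0.4] turn about tool x (rad, sign for x down) -0.001 F [ 0.5  0.4 -3.9] w 0.456
```

View pics/w4.png

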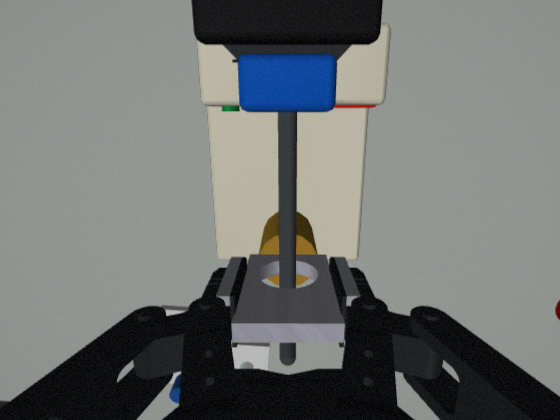

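The shank passes through the eye (289,275) and the tip is visible in front at (288,355). I'll lower onto it.

play_rows([
  [6,0,0,0,0.5],
  [12,0,0,0,0.5],
  [16,0,0,0,0.5],
  [19,0,0,0,0.5],
  [22,0,0,0,0.5],
  [25,0,0,0,0.5],
  [25,0,0,0,0.5],
  [25,0,0,0,0.5],
])

```text
time: 8.82
tool_pos: [0.5525, 0.2705, 0.1436]
tool_rot: [0.075, 0.703, 0.075, -0.703]
contact_force: [-1.2, -0.5, -0.4]
gripper_width: 0.456
```

play_rows([
  [25,0,0,0,0.05],
  [0,0,0,0,0.05],
  [0,0,0,0,-0.05],
  [0,0,0,0,-0.2],
  [0,0,0,0,-0.4],
  [0,0,0,0,-0.4],
  [0,0,0,0,-0.4],
  [0,0,0,0,-0.4],
])

```text
time: 9.82
tool_pos: [0.5524, 0.2704, 0.1432]
tool_rot: [-0.075, -0.703, -0.075, 0.703]
contact_force: [0.4, 0.2, -0.9]
gripper_width: 0.698
```

I made a slip there: the first row carried a leftover 25 mm downward shift for 1/8 s, which pushed on the hook. I'll check the result.

```bash
python3 -c "
from h import *
go([.5535,.2705,.24],102.2)
f=grab('wrist'); save(f,'w5.png');P=pts(f);s=manip.state();M=R.from_quat(np.roll(s['tool_rot'],-1)).as_matrix()
T=(P-s['tool_pos'])@M*1000
for v in (310,320,330,340):print(v,np.nanmean(T[v,265:310],0).round(1),np.nanmean(P[v,265:310],0).round(4))
"
```

```text
t 9.82 pos [0.5524 0.2704 0.1432] yaw -77.9 xaxis [-0. -0. -1.] j6 1.69
shift [-96.8   0.1  -1. ] turn about tool x (rad, sign for x down) -0.001 F [ 0.4  0.2 -0.9] w 0.698
310 [-37.9   0.2  -4.7] [0.5571 0.2712 0.181 ]
320 [-41.4   0.2  -2.9] [0.5553 0.2708 0.1846]
330 [-41.4   0.2   1.4] [0.5512 0.27   0.1845]
340 [ 80.   -0.  101.8] [0.4529 0.2491 0.0632]
```

View pics/w5.png

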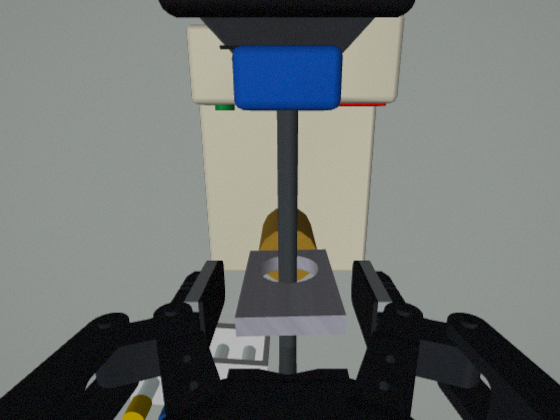

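The weight hangs level on the shank with the jaws clear on both sides. Its top is at z = 0.1845, which means the hook has sunk about 13 mm. I'll retreat straight up.

play_rows([
  [-10,0,0,0,-0.4],
  [-35,0,0,0,-0.4],
  [-70,0,0,0,-0.4],
  [-105,0,0,0,-0.4],
  [-120,0,0,0,-0.4],
  [-120,0,0,0,-0.4],
])

```text
time: 10.62
tool_pos: [0.553, 0.2706, 0.2647]
tool_rot: [0.075, 0.704, 0.075, -0.702]
contact_force: [-0.2, -0.5, -0.3]
gripper_width: 0.702
```

```bash
python3 -c "
from h import *
go([.54,-.265,.23],128.4)"
```

```text
t 10.62 pos [0.553  0.2706 0.2647] yaw -77.9 xaxis [ 0.002  0.001 -1.   ] j6 1.69
shift [ 34.2 521.  125.4] turn about tool x (rad, sign for x down) -0.458 F [-0.2 -0.5 -0.3] w 0.702
```

play_rows([
  [0,25,6,-0.08,-0.4],
  [0,80,19,-0.18,-0.6],
  [5,135,32,-0.28,-1],
  [10,190,45,-0.38,-1],
  [15,245,58,-0.48,-1],
  [20,300,71,-0.58,-1],
  [25,355,84,-0.68,-1],
  [30,410,98,-0.73,-1],
])

```text
time: 11.62
tool_pos: [0.5416, -0.1524, 0.2307]
tool_rot: [-0.32, -0.629, -0.322, 0.631]
contact_force: [0.6, -0.5, -0.6]
gripper_width: 0.999
```

```bash
python3 -c "
from h import *
go([.54,-.265,.23],144)"
```

```text
t 11.62 pos [ 0.5416 -0.1524  0.2307] yaw -35.9 xaxis [-0.003  0.001 -1.   ] j6 0.22
shift [ 0.6 64.8 92.1] turn about tool x (rad, sign for x down) 0.001 F [ 0.6 -0.5 -0.6] w 0.999
```

play_rows([
  [0,30,40,0,-1],
  [0,55,78,0,-1],
  [0,63,90,0,-1],
  [0,65,92,0,-1],
  [0,65,92,0,-1],
  [0,65,92,0,-1],
  [0,65,92,0,-1],
])

```text
time: 12.5
tool_pos: [0.5415, -0.2627, 0.2335]
tool_rot: [0.321, 0.63, 0.321, -0.63]
contact_force: [-0.7, -0.3, -0.0]
gripper_width: 0.997
```

```bash
cat > cup.py <<'E'
from h import *
def cups(P,c,zlo=.046,zhi=.06,r=.05):
    m=(P[...,2]>zlo)&(P[...,2]<zhi)&(np.hypot(P[...,0]-c[0],P[...,1]-c[1])<r)
    if m.sum()<20: print('none',c); return None
    a,rr=cv2.minEnclosingCircle(P[m][:,:2].astype(np.float32)); print('cup',c,m.sum(),np.round(a,4),round(rr,4),P[m][:,2].max().round(4)); return a
if __name__=='__main__':
    f=grab('wrist'); P=pts(f)
    a=cups(P,(.5518,-.2758)); b=cups(P,(.495,-.063))
    if a: go([a[0],a[1],.030],144)
E
python3 cup.py
```

```text
cup (0.5518, -0.2758) 664 [ 0.5506 -0.2745] 0.03 0.0578
cup (0.495, -0.063) 1356 [ 0.494  -0.0611] 0.0305 0.0586
t 12.55 pos [ 0.5415 -0.2629  0.2335] yaw -36.0 xaxis [ 0. -0. -1.] j6 0.05
shift [203.5  14.2   4.1] turn about tool x (rad, sign for x down) 0.0 F [ 0.2  0.  -0.1] w 0.996
```

play_rows([
  [40,10,3,0,-1],
  [90,14,4,0,-1],
  [140,14,4,0,-1],
  [180,14,4,0,-1],
  [200,14,4,0,-1],
  [205,14,4,0,-1],
  [205,14,4,0,-1],
  [205,14,4,0,-1],
])

```text
time: 13.55
tool_pos: [0.5516, -0.276, 0.0305]
tool_rot: [0.322, 0.631, 0.32, -0.629]
contact_force: [-0.8, 0.5, -0.6]
gripper_width: 1.001
```

play_rows([
  [0,0,0,0,-0.6],
  [0,0,0,0,0],
  [0,0,0,0,0],
  [0,0,0,0,0],
  [0,0,0,0,0],
  [0,0,0,0,0],
])

```text
time: 14.3
tool_pos: [0.5513, -0.2758, 0.0299]
tool_rot: [0.322, 0.631, 0.32, -0.63]
contact_force: [0.2, 0.5, 5.8]
gripper_width: 0.671
```

play_rows([
  [-5,0,0,0,0],
  [-20,0,0,0,0],
  [-50,0,0,0,0],
  [-90,0,0,0,0],
  [-120,0,0,0,0],
  [-130,0,0,0,0],
  [-130,0,0,0,0],
])

```text
time: 15.18
tool_pos: [0.5503, -0.2752, 0.1587]
tool_rot: [0.321, 0.63, 0.321, -0.63]
contact_force: [0.0, 0.7, -1.1]
gripper_width: 0.675
```

```bash
python3 - <<'E'
from cup import *
go([.48,-.085,.18],144)
f=grab('wrist'); save(f,'w6.png'); P=pts(f);s=manip.state();M=R.from_quat(np.roll(s['tool_rot'],-1)).as_matrix()
T=(P-s['tool_pos'])@M*1000
H,S,V=cv2.split(cv2.cvtColor(f['img'],cv2.COLOR_RGB2HSV)); red=((H<6)|(H>174))&(S>150)&(np.hypot(T[...,1],T[...,2])<40)&(T[...,0]>-60)&(T[...,0]<50)
q=T[red];print(len(q),q.min(0),q.max(0))
r=q[q[:,0]<np.percentile(q[:,0],1)+4]; print('rim tool x',np.median(r[:,0]),cv2.minEnclosingCircle(r[:,1:].astype(np.float32)))
cups(P,(.495,-.062))
E
```

```text
t 15.18 pos [ 0.5503 -0.2752  0.1587] yaw -36.0 xaxis [ 0.001 -0.    -1.   ] j6 0.04
shift [ -21.4 -168.7 -112.4] turn about tool x (rad, sign for x down) -0.001 F [ 0.   0.7 -1.1] w 0.675
16419 [-41.81054645 -28.00988919 -30.61165573] [26.07008489 30.18049331 30.06632393]
rim tool x -26.937367917709107 ((1.0530403852462769, -0.5086768269538879), 30.670808792114258)
cup (0.495, -0.062) 1255 [ 0.4935 -0.0649] 0.0297 0.0582
```

View pics/w6.png

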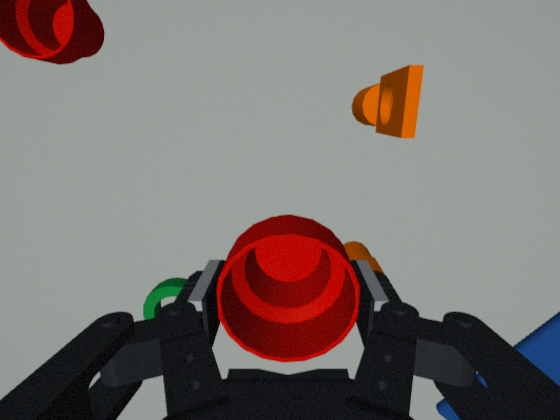

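The cup is held upright, with its rim centred around (288,290). The target cup is at (45,20), cut off at the edge of the frame. I'll move nearer and measure it.

```bash
python3 -c "
from h import *
go([.447,-.127,.16],144)"
```

```text
t 15.22 pos [ 0.5497 -0.2748  0.1573] yaw -36.0 xaxis [-0.001  0.001 -1.   ] j6 0.04
shift [  -2.5 -170.   -59.1] turn about tool x (rad, sign for x down) -0.001 F [-0.2 -0.4 -1.7] w 0.674
```

play_rows([
  [-1,-30,-10,0,0],
  [-2,-80,-28,0,0],
  [-2,-130,-45,0,0],
  [-2,-160,-56,0,0],
  [-2,-170,-59,0,0],
  [-2,-170,-59,0,0],
  [-2,-170,-59,0,0],
  [-2,-170,-59,0,0],
])

```text
time: 16.23
tool_pos: [0.4479, -0.1281, 0.1603]
tool_rot: [-0.321, -0.63, -0.321, 0.63]
contact_force: [1.0, -0.1, -1.8]
gripper_width: 0.673
```

```bash
cat > cup2.py <<'E'
from cup import *
f=grab('wrist'); save(f,'w7.png'); P=pts(f);s=manip.state();M=R.from_quat(np.roll(s['tool_rot'],-1)).as_matrix()
T=(P-s['tool_pos'])@M*1000
q=T[(np.hypot(T[...,1],T[...,2])<40)&(T[...,0]>-31)&(T[...,0]<-23)&(f['img'][...,0]>90)&(f['img'][...,1]<60)]
print('held rim',len(q),cv2.minEnclosingCircle(q[:,1:].astype(np.float32)))
a=cups(P,(.494,-.063),.050,.06); go([a[0],a[1],.13],144)
E
python3 cup2.py
```

```text
held rim 2889 ((0.8009421825408936, -0.46342065930366516), 30.303071975708008)
cup (0.494, -0.063) 1080 [ 0.4937 -0.0613] 0.0301 0.058
t 16.27 pos [ 0.4479 -0.1281  0.1603] yaw -36.1 xaxis [-0. -0. -1.] j6 0.19
shift [ 30.3  -2.3 -81. ] turn about tool x (rad, sign for x down) -0.002 F [ 0.3  0.1 -0.7] w 0.676
```

play_rows([
  [5,-1,-20,0,0],
  [15,-2,-50,0,0],
  [25,-3,-72,0,0],
  [35,-3,-80,0,0],
  [45,-3,-80,0,0],
  [45,-3,-80,0,0],
  [45,-3,-80,0,0],
])

```text
time: 17.15
tool_pos: [0.4921, -0.0616, 0.1155]
tool_rot: [0.321, 0.63, 0.32, -0.63]
contact_force: [0.2, 0.5, -0.6]
gripper_width: 0.673
```

```bash
python3 -c "
from h import *
go([.4937-.0006,-.0613+.0002,.056],144)"
```

```text
t 17.15 pos [ 0.4921 -0.0616  0.1155] yaw -36.1 xaxis [ 0. -0. -1.] j6 0.36
shift [59.5  0.5 -1. ] turn about tool x (rad, sign for x down) -0.002 F [ 0.2  0.5 -0.6] w 0.673
```

play_rows([
  [15,0,-1,0,0],
  [28,0,-1,0,0],
  [38,0,-1,0,0],
  [46,0,-1,0,0],
  [52,0,-1,0,0],
  [56,0,-1,0,0],
  [56,0,-1,0,0],
  [56,0,-1,0,0],
])

```text
time: 18.15
tool_pos: [0.493, -0.0602, 0.0597]
tool_rot: [0.321, 0.63, 0.321, -0.63]
contact_force: [-0.3, -0.3, -1.3]
gripper_width: 0.676
```

No contact yet, as expected. I'll go down the last few millimetres.

play_rows([
  [1,0,0,0,0],
  [2,0,0,0,0],
  [3,0,0,0,0],
  [4,0,0,0,0],
  [4,0,0,0,0],
])

```text
time: 18.77
tool_pos: [0.4931, -0.0603, 0.0569]
tool_rot: [-0.321, -0.63, -0.321, 0.63]
contact_force: [-3.6, -0.0, 8.7]
gripper_width: 0.678
```

play_rows([
  [-1,0,0,0,-0.36],
  [-1,0,0,0,-0.45],
  [-1,0,0,0,-0.6],
  [-1,0,0,0,-1],
  [-1,0,0,0,-1],
  [-1,0,0,0,-1],
  [-1,0,0,0,-1],
])

```text
time: 19.65
tool_pos: [0.4927, -0.0601, 0.0563]
tool_rot: [-0.321, -0.63, -0.321, 0.63]
contact_force: [-0.5, -0.3, -0.1]
gripper_width: 0.998
```

play_rows([
  [-10,0,0,0,-1],
  [-40,0,0,0,-1],
  [-80,0,0,0,-1],
  [-110,0,20,0,-1],
  [-130,0,45,0,-1],
  [-140,0,60,0,-1],
  [-140,0,60,0,-1],
  [-140,0,60,0,-1],
])

```text
time: 20.65
tool_pos: [0.4571, -0.1081, 0.1952]
tool_rot: [-0.32, -0.63, -0.321, 0.63]
contact_force: [-0.2, 0.8, -0.3]
gripper_width: 1.004
```

```bash
python3 - <<'E'
from cup import *
go([.5,0,.2],144)
f=grab('wrist'); P=pts(f)
cups(P,(.494,-.061),.078,.095); cups(P,(.494,-.061),.050,.06)
m=(np.hypot(P[...,0]-.494,P[...,1]+.061)<.04)&(P[...,2]>.075); q=P[m]
r=q[q[:,2]>.079]; c=np.c_[r[:,:2]-r[:,:2].mean(0),np.ones(len(r))]; print('rim plane slope,z',np.linalg.lstsq(c,r[:,2],rcond=None)[0].round(4))
s=grab('scene'); t=grab('top'); save(f,'w8.png')
a=cv2.resize(s['img'][120:340,110:450],(700,453)); cv2.imwrite('pics/final.png',a[...,::-1])
Ps=pts(s); z=Ps[...,2]
k=(np.hypot(Ps[...,0]-.5535,Ps[...,1]-.2705)<.03)&(z>.06)&(z<.2); print('weight z',Ps[k][:,2].min(),Ps[k][:,2].max(),k.sum())
E
```

```text
t 20.65 pos [ 0.4571 -0.1081  0.1952] yaw -36.0 xaxis [-0.001  0.001 -1.   ] j6 0.24
shift [  -4.7  -29.  -112.7] turn about tool x (rad, sign for x down) -0.001 F [-0.2  0.8 -0.3] w 1.004
cup (0.494, -0.061) 882 [ 0.4937 -0.0616] 0.03 0.0854
cup (0.494, -0.061) 1669 [ 0.4935 -0.0609] 0.0277 0.06
rim plane slope,z [-0.003   0.0286  0.0825]
weight z 0.08105352023904633 0.18632651551092505 392
```

View pics/final.png

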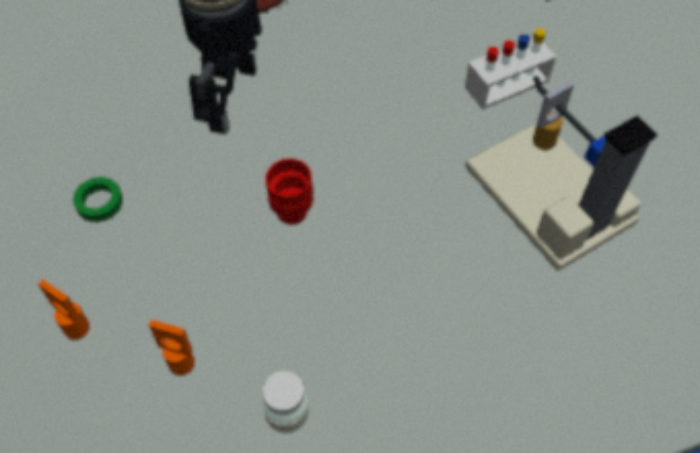

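The final scene shows the weight hanging on the hook at (552,115), the stacked cups at (290,190), and the jar, tape and rack undisturbed. The stack's rim is at z ≈ 0.083–0.085 against the expected 0.083, so it's home.

```bash
python3 -c "
from h import *
print(manip.job_done())"
```

```text
the job is handed in; nothing more can be done
None
```

The check weight hangs by its eye on the scale's hook. After that I stacked the emptied cup in the other cup, which still stands on the bench. The job was handed in at about 21 s of robot time, with the gripper open and clear.

**Last checks**
- **Weight:** its top was measured at z ≈ 0.185 m and its lowest visible point at 0.081 m. That puts the hook about 13 mm down, within the 10–15 mm expected, with the weight well above the base plate.
- **Cup stack:** the upper rim was at z ≈ 0.083–0.085 m, against about 0.083 m for fully home. A plane fitted to the rim leaned by about 1.6°. I took that as depth noise and did not check it further.
- **Bystanders:** the jar, tape roll and tube rack look undisturbed in the last picture. I did not measure their positions.

**A slip:** when releasing the weight, one move row (1/8 s) wrongly told the tool to go 25 mm further down, pressing on the hook. The force during that row was not recorded. It read normal at the end of that call, and the weight was hanging correctly in the next picture.

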